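# Raise the recipe camera and hold it up

## Task

Raise the little camera for the overhead shot of the garlic on the plate: take the square grip on top of its telescopic stand so that the red button is squeezed in, and only then, keeping the button squeezed, pull the mast smoothly straight up, past the click of the first stop, until it comes up against the second stop. It sinks back when let go, so finish while still holding the grip, button in, with the mast fully extended, and leave the other things on the counter and the garlic where they are.

Things in the scene. Friction and masses are not known exactly. Their poses are not given: they have to be found in the camera images.
- grip: grey upright square grip on top of the camera stand's mast, 30 x 30 mm (its x, y), 50 mm tall; origin at its centre, 176 mm above the counter with the mast down; z up; rides up with the mast. The red button is in the middle of its +y face. The camera arm leaves toward its -x, 33 mm below its centre, so a gripper from above closing along the grip's y squeezes button and opposite face
- button (a joint): round red release button, 20 mm across, standing 5.5 mm out of the grip's +y face; it travels straight in along the grip's -y: 0 = out, 0.005 m = fully in (nearly flush). Sprung: 2 N to start, about 6 N to push fully in. A grip of 20 to 30 N keeps it in and carries the mast
- mast (a joint): how far the mast is pulled straight up: 0 = down, locked unless the button is in by over 3.5 mm; first stop = a sprung click near 0.048; second stop = the solid end at 0.100 m. Mast, arm, camera and grip weigh about 0.28 kg; weight and a light spring (4 to 5 N together) draw it down when let go; passing the click takes about 10 N; pulling 2 mm too far against the end gives about 25 N
- monopod: fixed camera stand: round black rubber foot 90 mm across, dark tube 25 mm across, black collar 33 mm across that ends 130 mm above the counter; origin at the centre of the foot's underside, z up, axes parallel to the grip's. 130 mm from the mast axis toward -x the arm carries a black camera 44 x 58 x 34 mm that looks down; its top is 152 mm above the counter with the mast down
- plate: fixed small white plate, 110 mm across, 14 mm high, under the camera; origin at the centre of its underside
- garlic: garlic bulb 60 x 57 x 58 mm lying loose on the plate under the camera, not to be moved; origin on its underside
- mug_1: white mug with dots, 78 x 114 x 93 mm, bystander; origin at its underside
- spice_jar_3: glass spice jar with a yellow cap, 45 mm across, 100 mm tall, bystander; origin at its underside
- egg_timer: round red and white kitchen timer, 67 mm across, 56 mm tall, bystander; origin at its underside
- garlic_2: second garlic bulb, 61 x 60 x 59 mm, on the counter to the left of the stand, bystander; origin at its underside
- lemon: yellow lemon 78 x 55 x 56 mm lying on the wooden board at the right, bystander; origin at its underside

How it is judged:
By the outcome, as a careful person would: the job done as asked, in the order asked, and still so for the second after the job is handed in, while the arm keeps its last pose, push and grip.
It also fails if it takes over 40 s, if anything falls off the work surface, if the arm or the gripper's body presses on something with over 40 N, if the wrist force passes 120 N, or if a joint passes its speed limit or range.

## Robot

A 7-joint arm with a two-finger parallel gripper is mounted at the origin on a cart in front of the work surface, level with it; the furniture and walls round the work are solid. World frame = base frame: x ahead of the robot, y to its left, z up, the work surface at z = 0. Lengths are in m, angles in rad, forces in N, time in s.
With the tool pointing down it reaches from about 0.4 to 0.875 m from the base axis. Payload 19.3 kg.
Tool frame: the origin (TCP) lies midway between the tips of the shut fingers; the grasp point (between the pads) lies 19 mm behind it; z points along the fingers, y is the line along which they close (so a half turn about z gives the same grasp; the last joint's range is limited). The gripper opens to 85 mm and grips with 20 to 120 N. Pads are 22 mm wide; open, the fingers measure 114 mm over their backs; the gripper's body (76 mm by 85 mm) begins 54 mm behind the grasp point. The pads swing forward as they close: fully open they stand 13 mm farther back than shut.
Start: joints at [1.107, 0.521, -0.036, 1.599, 0.021, 1.021, -0.113], TCP at [0.24, -0.577, 0.231] pointing down, gripper open.
Joint ranges: [-2.91, 2.91], [-0.3, 2.13], [-1.5, 1.42], [0.17, 2.43], [-1.26, 4.41], [0.16, 1.93], [-2.52, 2.52]. Speed limits (rad/s): [1.89, 1.89, 2.39, 2.39, 3.01, 3.01, 3.01].

## Interface

Orientations are given as a unit quaternion [w, x, y, z].
In Python, from cell import arm, optics, job gives the robot as it stands.
- The arm moves only by the tool play_rows, never from a script. Its argument "deltas" is a list that holds one entry, the list of rows, each a list of 4 numbers: the shift along the world's x, y, z each as a share of 0.3 m, from -1 to 1, then the turn about the world's z as a share of 360 degrees, from -1 to 1. A call has 1 to 10 rows; each row shifts and turns the commanded pose from where the row before left it; what a row does not reach is not made up. A row lasts 1/12 s, in which the tool goes at most 41.7 mm and 7.16 degrees, less where a joint would pass 70% of its speed; a pose out of reach is approached as far as the arm can. A call with a number of a shift or a turn outside -1 to 1 is refused whole. A call with a gripper value outside its range is refused whole. "grip" is the opening, from -1 (shut) to 1 (fully open), set as the call begins (left out, the last holds). The fingers move at their own pace and stop on an object; "force" is the grip in N (left out, the last holds). Time passes only in rows, so rows that do not move let the fingers close. It gives the time, the measured TCP pose, the force, the opening and the grip force at its end, in the units of the state.
- arm.sense(): the state, without advancing time (a new reading comes with each control period).
- optics.read_camera(name): name is "scene" or "top"; returns a dict with "img" (400x640x3 uint8, red, green, blue), "fovy" (degrees; the focal length in pixels is half the picture's height over the tangent of half this angle, whatever the lens; pixels are square), "cx", "cy" (the principal point, pixels), "extrinsics" (4x4, takes a point from camera to world coordinates). Camera axes: x right, y up, looking along -z (the intrinsics and any distortion apply to the point x, -y, -z); pixel columns grow to the right and rows downward; lengths in m; the calibration is good to about 2 mm. A picture is of the moment at which its call begins. There is no depth.
- job.job_done(): hands the job in; it is judged then, once.
Trained networks look in the newest picture that a camera, given by its name, has taken for a name from the list of things; names that differ only in an ending like _2 or _b are one class to them, and where a whole thing is asked for, a point or a joint stands for the part that bears it (a point fixed in the world has none). Each returns a list of dicts, best first, with "score" (0 to 1); they miss things now and then, are a little off and sometimes report something else, mostly with a low value. They report only what shows in the picture. A call takes as long as a camera call.
- optics.silhouettes(camera, label): "mask" (400x640 bool, what is visible of it).
- optics.pinpoint(camera, label): "location" ([x, y, z] in m, in world coordinates, good to about 4 mm: a listed point, or the origin of a listed thing).
The state is a dict: "time": time; "joint_pos": joint angles; "dq": joint speeds; "tau": joint torques, N m; "eef_pos": TCP position; "eef_rot": TCP orientation; "ft_force": force on the tool from outside, world axes, zero at the start; "wrist_torque": the same for the moment, N m; "opening": finger opening in m; "grasp_force": force on a finger pad.
Only numpy, scipy, OpenCV 4.12 (cv2) and the standard library are available. Lean on these libraries where they do the work, as an engineer would, in place of code of your own. Each camera call takes 0.05 s, during which the arm holds its last target. There are 200 camera calls.

## Working session

There is one attempt and no reset: what is moved stays moved. The work goes in short steps, Python scripts to look and compute and a tool call to move; the robot and the scene stay as the last step left them, time stands still between calls to the robot, and variables do not carry over. Pictures are saved under pics/ and viewed, at most 10 in all, crops included, and the job is handed in when it is done.

Besides the shell and the picture viewer there is one more tool, called as a command line: name --argument value ..., lists and objects as JSON in quotes. play_rows: Moves the arm, as the interface text tells. Its arguments: {"type":"object","properties":{"deltas":{"type":"array","items":{"type":"array","items":{"type":"array","items":{"type":"number"}}}},"grip":{"type":"number"},"force":{"type":"number"}},"required":["deltas"]}

```bash
mkdir -p pics; python3 - <<'E'
from cell import arm, optics, job
import cv2
s=arm.sense(); print({k:s[k] for k in('time','eef_pos','eef_rot','opening','joint_pos')})
for c in('scene','top'):
    d=optics.read_camera(c); cv2.imwrite(f'pics/{c}0.png',d['img'][...,::-1]); print(c,d['fovy'],d['cx'],d['cy'],d['extrinsics'].tolist() if hasattr(d['extrinsics'],'tolist') else d['extrinsics'])
    for n in('grip','button','monopod','plate','garlic','mug_1','spice_jar_3','egg_timer','lemon'):
        print(n,[([round(float(v),3) for v in r['location']],round(float(r['score']),2)) for r in optics.pinpoint(c,n)[:3]])
E
```

```text
{'time': 0.0, 'eef_pos': array([ 0.2396411 , -0.57684877,  0.2307238 ]), 'eef_rot': array([-5.62101842e-04,  9.80677684e-01,  1.95629592e-01, -1.61987966e-04]), 'opening': 0.08552327356510103, 'joint_pos': array([ 1.10680373,  0.52200731, -0.0363485 ,  1.60002445,  0.02122737,
        1.02111676, -0.11281665])}
scene 53.13857887102877 318.4662302521315 199.1131441605546 [[-0.7374886245513613, 0.4025500021021251, -0.542276704704268, -0.21078478542220705], [-0.6752764659869741, -0.45212295360457666, 0.5827405334349213, 0.8632347250228258], [-0.010593542442629316, 0.7959512112130068, 0.6052680779845103, 0.9492868655657222], [0.0, 0.0, 0.0, 1.0]]
grip [([0.452, 0.081, 0.176], 0.9)]Traceback (most recent call last):
  File "<stdin>", line 7, in <module>
ValueError: it knows: egg_timer, garlic, grip, lemon, monopod, mug, plate, spice_jar
```

```bash
python3 - <<'E'
from cell import arm, optics, job
import cv2
for c in('scene','top'):
    d=optics.read_camera(c); cv2.imwrite(f'pics/{c}0.png',d['img'][...,::-1]); print(c,d['fovy'],d['cx'],d['cy'],d['extrinsics'].round(4).tolist())
    for n in('grip','monopod','plate','garlic','mug','spice_jar','egg_timer','lemon'):
        print(n,[([round(float(v),3) for v in r['location']],round(float(r['score']),2)) for r in optics.pinpoint(c,n)[:3]])
E
```

```text
scene 53.13857887102877 318.4662302521315 199.1131441605546 [[-0.7375, 0.4026, -0.5423, -0.2108], [-0.6753, -0.4521, 0.5827, 0.8632], [-0.0106, 0.796, 0.6053, 0.9493], [0.0, 0.0, 0.0, 1.0]]
grip [([0.451, 0.083, 0.178], 0.62)]
monopod [([0.455, 0.079, 0.003], 0.86)]
plate [([0.587, 0.068, 0.004], 0.6)]
garlic [([0.455, 0.306, -0.004], 0.53), ([0.585, 0.063, 0.003], 0.46)]
mug [([0.576, 0.534, 0.0], 0.6)]
spice_jar [([0.624, 0.448, -0.006], 0.63)]
egg_timer [([0.495, 0.501, 0.0], 0.68)]
lemon [([0.59, 0.06, 0.003], 0.67), ([0.532, -0.367, 0.019], 0.65)]
top 54.36060249002566 316.29239479715915 199.35592019558285 [[0.012, 0.9963, -0.0856, 0.4083], [-0.9998, 0.0131, 0.0127, 0.0964], [0.0138, 0.0854, 0.9962, 1.3471], [0.0, 0.0, 0.0, 1.0]]
grip [([0.456, 0.084, 0.175], 0.69), ([0.626, 0.445, -0.003], 0.51)]
monopod [([0.452, 0.078, 0.0], 0.69)]
plate [([0.586, 0.068, -0.004], 0.62), ([0.585, 0.063, 0.003], 0.5)]
garlic [([0.588, 0.061, 0.005], 0.55), ([0.458, 0.306, 0.0], 0.53)]
mug [([0.577, 0.532, -0.002], 0.87), ([0.587, 0.062, 0.004], 0.3)]
spice_jar [([0.628, 0.443, -0.003], 0.56)]
egg_timer [([0.494, 0.502, -0.002], 0.89)]
lemon [([0.529, -0.366, 0.022], 0.67)]
```

View pics/scene0.png

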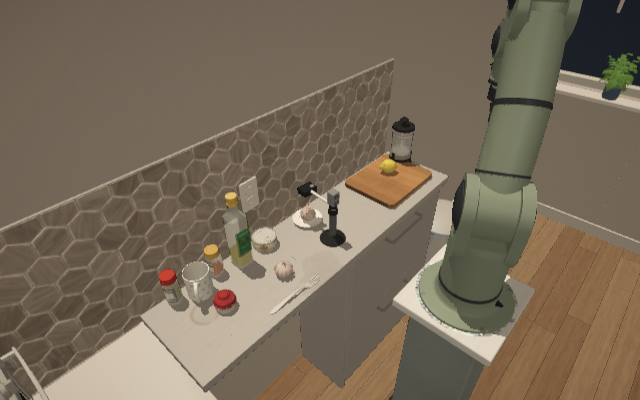

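View pics/top0.png

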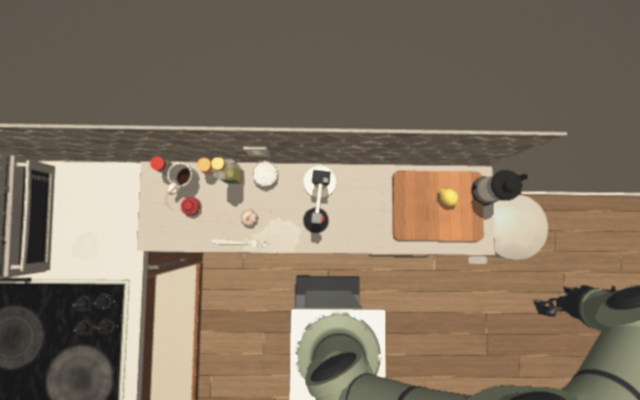

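The scene picture shows the stand at about (333,225), with its arm going to the camera at (306,190). The top view shows the grip at about (317,219), its red button on the right (world -y), and the camera at (320,178). Next is a closer look for the yaw.

```bash
cat > h.py <<'E'
from cell import arm, optics, job
import numpy as np, cv2
def cam(c):
    d=optics.read_camera(c); f=200/np.tan(np.radians(d['fovy']/2)); E=np.array(d['extrinsics'])
    return d,f,E
def back(d,f,E,u,v,z):
    r=E[:3,:3]@np.array([(u-d['cx'])/f,-(v-d['cy'])/f,-1]); o=E[:3,3]
    return o+r*(z-o[2])/r[2]
def proj(d,f,E,p):
    q=E[:3,:3].T@(np.asarray(p)-E[:3,3]); return d['cx']-f*q[0]/q[2], d['cy']+f*q[1]/q[2]
E
python3 - <<'E'
from h import *
d,f,E=cam('top'); a=cv2.resize(d['img'][160:250,280:360],None,fx=6,fy=6,interpolation=cv2.INTER_CUBIC)
for u,v,z in[(317,219,.201)]: print(back(d,f,E,u,v,z).round(4))
img=d['img'][160:200,300:345].astype(int).sum(2)
ys,xs=np.where(img<110); print('cam px',xs.mean()+300,ys.mean()+160,len(xs),back(d,f,E,xs.mean()+300,ys.mean()+160,.152).round(4))
for p in[(.4535,.0835,.201),(.4535,.081,.201)]: print(proj(d,f,E,p))
d2,f2,E2=cam('scene'); b=cv2.resize(d2['img'][175:250,290:360],None,fx=7.2,fy=7.2,interpolation=cv2.INTER_CUBIC)
b=b[:540]; o=np.zeros((540,480+b.shape[1],3),np.uint8); o[:,:480]=a; o[:b.shape[0],480:]=b
o=cv2.resize(o,None,fx=.8,fy=.8)
cv2.imwrite('pics/z1.png',o[...,::-1]); print(o.shape)
E
```

```text
[0.4488 0.0789 0.201 ]
cam px nan nan 0 [nan nan nan]
(np.float64(315.4721751865538), np.float64(217.37500005497031))
(np.float64(316.3218235583685), np.float64(217.38564017295812))
(432, 787, 3)<stdin>:5: RuntimeWarning: Mean of empty slice.
  ret = ret.dtype.type(ret / rcount)
```

View pics/z1.png

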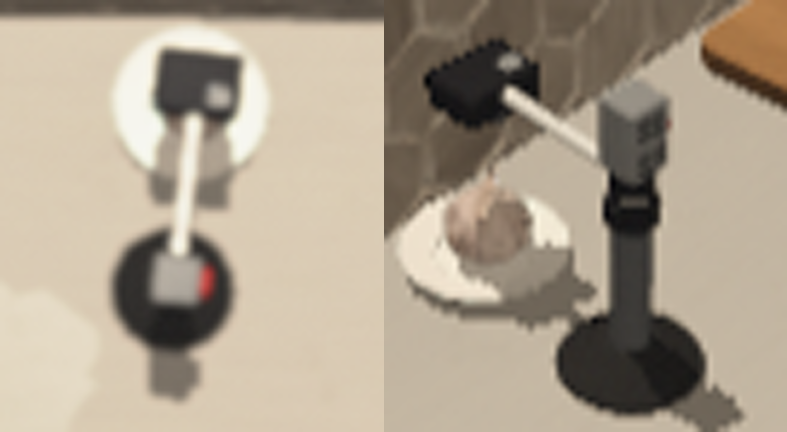

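play_rows --deltas '[[[0,0,0.1,0],[0.02,0.08,0.1,-0.01],[0.02,0.1,0.05,-0.015],[0.03,0.1,0,-0.015],[0.03,0.1,0,-0.015],[0.03,0.1,0,-0.01],[0.03,0.1,0,0],[0.03,0.1,0,0],[0.03,0.1,0,0],[0.03,0.1,0,0]]]' --grip 1

```text
time: 1.93
eef_pos: [0.3149, -0.3117, 0.3064]
eef_rot: [0.0, 1.0, -0.007, 0.0]
ft_force: [1.2, -0.9, -0.0]
opening: 0.0853
grasp_force: 0.0
```

```bash
python3 - <<'E'
from h import *
d,f,E=cam('top')
c=lambda x,y:((x+.5)/4.8-.5+280,(y+.5)/4.8-.5+160)
g=back(d,f,E,*c(177,278),.201); k=back(d,f,E,*c(199,87),.152)
print(g,k,np.hypot(*(k-g)[:2]),np.degrees(np.arctan2(*(k-g)[1::-1])))
q=[back(d,f,E,*c(*p),.152)[:2] for p in[(163,50),(157,110),(242,60),(232,122)]]
for i,j in((1,0),(3,2)): v=q[j]-q[i]; print(np.degrees(np.arctan2(v[1],v[0])))
for i,j in((2,0),(3,1)): v=q[j]-q[i]; print(np.degrees(np.arctan2(v[1],v[0]))-90)
E
```

```text
[0.45310822 0.08053234 0.201     ] [0.57831701 0.06713804 0.152     ] 0.1259231865317446 -6.106036559272592
-4.932003402254016
-8.559735945240211
-6.47419526137196
-8.369673569164377
```

play_rows --deltas '[[[0.04,0.13,0,-0.008],[0.04,0.13,0,-0.008],[0.04,0.13,0,-0.001],[0.04,0.13,0,0],[0.04,0.13,0,0],[0.04,0.13,0,0],[0.04,0.13,0,0],[0.04,0.13,0,0],[0.04,0.13,0,0],[0.04,0.1,0,0]]]'

```text
time: 2.82
eef_pos: [0.4349, 0.0709, 0.3067]
eef_rot: [-0.0, 0.998, -0.06, 0.0]
ft_force: [1.0, -0.4, -0.4]
opening: 0.0857
grasp_force: 0.0
```

play_rows --deltas '[[[0.03,0.015,0,0],[0.03,0.015,0,0],[0,0,-0.08,0],[0,0,-0.08,0],[0,0,-0.05,0],[0,0,0,0],[0,0,0,0]]]'

```text
time: 3.4
eef_pos: [0.4528, 0.076, 0.2433]
eef_rot: [0.0, 0.998, -0.061, -0.001]
ft_force: [0.2, 0.8, 0.2]
opening: 0.0853
grasp_force: 0.0
```

```bash
python3 - <<'E'
from h import *
d2,f2,E2=cam('scene'); b=cv2.resize(d2['img'][160:250,280:380],None,fx=6,fy=6,interpolation=cv2.INTER_CUBIC)
cv2.imwrite('pics/z2.png',b[...,::-1]); s=arm.sense(); print(s['eef_pos'],s['eef_rot'],s['ft_force'])
E
```

```text
[0.45320351 0.0762889  0.24403036] [ 2.50533787e-05  9.98128673e-01 -6.11482535e-02  2.05868953e-04] [-0.15355766 -0.20061588  0.01689854]
```

View pics/z2.png

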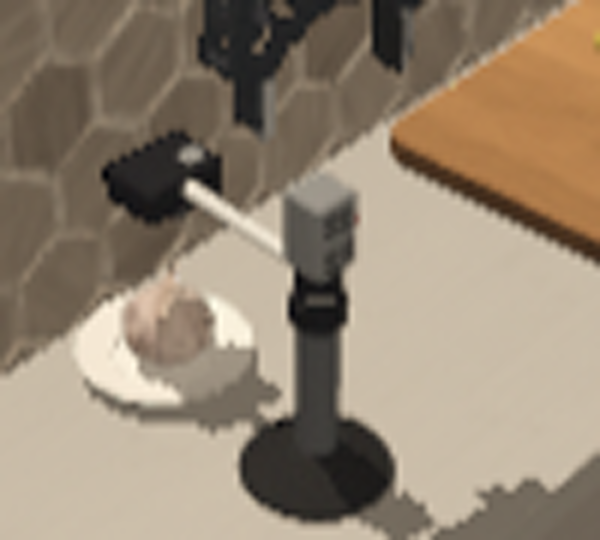

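The fingertips at (255,130) and (390,65) straddle the grip top at (320,188), so the alignment is good. Next I descend with a small y correction.

play_rows --deltas '[[[0,0.015,0,0],[0,0,-0.06,0],[0,0,-0.06,0],[0,0,-0.06,0],[0,0,-0.06,0],[0,0,-0.05,0],[0,0,0,0],[0,0,0,0]]]'

```text
time: 4.12
eef_pos: [0.4531, 0.0816, 0.1569]
eef_rot: [-0.0, 0.998, -0.061, 0.0]
ft_force: [-0.2, -0.2, 1.1]
opening: 0.0856
grasp_force: 0.0
```

```bash
python3 - <<'E'
from h import *
o=[]
for c,(v0,v1,u0,u1) in(('scene',(160,250,290,370)),('top',(160,250,280,360))):
    d,f,E=cam(c); o.append(cv2.resize(d['img'][v0:v1,u0:u1],None,fx=5,fy=5,interpolation=cv2.INTER_CUBIC))
cv2.imwrite('pics/z3.png',np.hstack(o)[...,::-1]); s=arm.sense(); print(s['eef_pos'],s['eef_rot'],s['ft_force'])
E
```

```text
[0.45353276 0.08160493 0.15757181] [-2.17363934e-04  9.98152928e-01 -6.07446140e-02  8.81204619e-04] [-0.10204209 -0.05123158 -0.05460205]
```

View pics/z3.png

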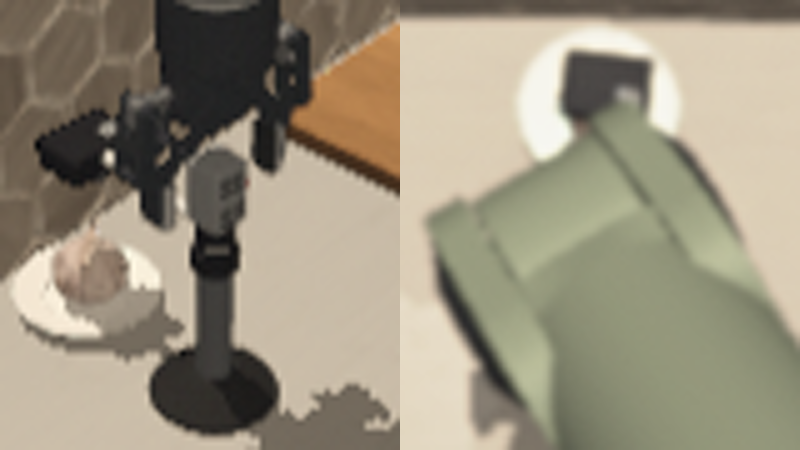

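The fingers at (160,205) and (268,145) straddle the grip at (218,190). Closing gently to check the centring.

play_rows --deltas '[[[0,0,0,0],[0,0,0,0],[0,0,0,0],[0,0,0,0],[0,0,0,0],[0,0,0,0],[0,0,0,0],[0,0,0,0]]]' --grip -1 --force 25

```text
time: 4.88
eef_pos: [0.4527, 0.0798, 0.1565]
eef_rot: [0.001, 0.998, -0.061, -0.0]
ft_force: [-1.1, -11.6, 11.2]
opening: 0.0306
grasp_force: 27.5
```

Opening is 30.6 mm, so the button is in. The y side force is relieved by a -1.8 mm shift, then checked.

play_rows --deltas '[[[0,-0.003,0.003,0],[0,-0.003,0.003,0],[0,0,0,0],[0,0,0,0]]]' --force 28

```text
time: 5.22
eef_pos: [0.4527, 0.0797, 0.158]
eef_rot: [-0.0, 0.998, -0.061, -0.0]
ft_force: [-0.2, 1.0, -1.6]
opening: 0.0299
grasp_force: 28.1
```

play_rows --deltas '[[[0,0,0.007,0],[0,0,0.013,0],[0,0,0.013,0],[0,0,0.013,0],[0,0,0.013,0],[0,0,0.013,0],[0,0,0.013,0],[0,0,0.013,0],[0,0,0.013,0],[0,0,0.013,0]]]'

```text
time: 6.05
eef_pos: [0.4527, 0.0796, 0.1957]
eef_rot: [-0.0, 0.998, -0.061, -0.0]
ft_force: [-0.4, 3.9, -4.7]
opening: 0.0301
grasp_force: 28.5
```

play_rows --deltas '[[[0,0,0.013,0],[0,0,0.013,0],[0,0,0.013,0],[0,0,0.013,0],[0,0,0.013,0],[0,0,0.013,0],[0,0,0.013,0],[0,0,0.013,0],[0,0,0.013,0],[0,0,0.013,0]]]'

```text
time: 6.88
eef_pos: [0.4527, 0.0797, 0.2347]
eef_rot: [-0.0, 0.998, -0.061, -0.0]
ft_force: [-0.9, 4.5, -4.9]
opening: 0.0299
grasp_force: 30.4
```

play_rows --deltas '[[[0,0,0.013,0],[0,0,0.013,0],[0,0,0.013,0],[0,0,0.011,0],[0,0,0.007,0],[0,0,0.005,0],[0,0,0.004,0]]]'

```text
time: 7.47
eef_pos: [0.4527, 0.0796, 0.2544]
eef_rot: [-0.0, 0.998, -0.061, 0.0]
ft_force: [-2.1, 4.2, -5.2]
opening: 0.0298
grasp_force: 30.5
```

play_rows --deltas '[[[0,0,0.004,0],[0,0,0.004,0],[0,0,0.003,0]]]'

```text
time: 7.72
eef_pos: [0.4527, 0.0796, 0.2576]
eef_rot: [-0.0, 0.998, -0.061, -0.0]
ft_force: [0.5, 4.2, -13.6]
opening: 0.0301
grasp_force: 30.0
```

play_rows --deltas '[[[0,0,0.001,0],[0,0,0,0],[0,0,0,0]]]'

```text
time: 7.97
eef_pos: [0.4527, 0.0796, 0.2576]
eef_rot: [-0.0, 0.998, -0.061, -0.0]
ft_force: [0.6, 5.8, -11.4]
opening: 0.0298
grasp_force: 30.0
```

```bash
python3 - <<'E'
from h import *
print([(r['location'],r['score']) for r in optics.pinpoint('scene','grip')[:1]])
d,f,E=cam('scene'); cv2.imwrite('pics/z4.png',cv2.resize(d['img'][140:250,270:380],None,fx=5,fy=5,interpolation=cv2.INTER_CUBIC)[...,::-1])
print([(r['location'].round(3) if hasattr(r['location'],'round') else r['location'],r['score']) for r in optics.pinpoint('scene','grip')[:1]])
s=arm.sense(); print(s['eef_pos'],s['ft_force'],s['opening'],s['grasp_force'])
E
```

```text
[([0.4517, 0.0805, 0.1746], 0.64)]
[([0.4516, 0.0785, 0.2787], 0.95)]
[0.45265791 0.07966735 0.25762587] [  0.08934208   4.98274136 -11.08681147] 0.029703646788728895 29.98816106468439
```

View pics/z4.png

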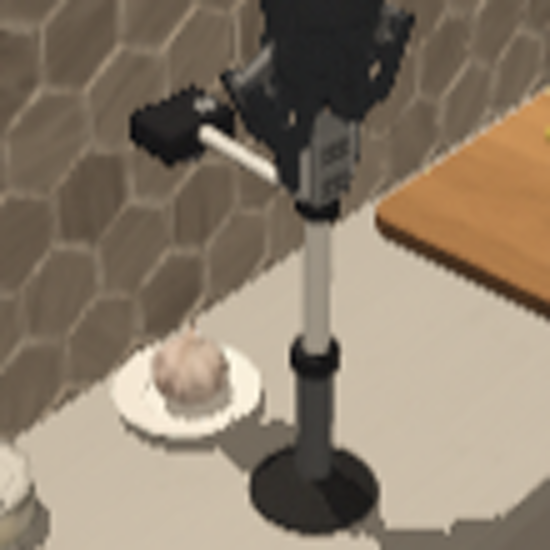

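The mast is extended: the bright tube shows from (315,340) up to (318,210). The grip is held, the pull has risen to 11 N against the end stop, and the garlic sits untouched at (190,370).

```bash
python3 -c "
from cell import job
print(job.job_done())"
```

```text
the job is handed in; nothing more can be done
None
```

I squeezed the button in, pulled the mast straight up past the click to the second stop (about 100 mm), and handed the job in at about 8 s with the grip still held at 30 N. I saw no contact with the garlic or anything else on the counter; the hand-in gave no verdict.

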